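# Park and lock the casting machine's arm

## Task

Park the bench casting machine for loading: with a fingertip, push its swing arm round slowly until the narrow nose at the crucible end points squarely at the upright clip on the machine's edge, and let it come to rest there; then push the clip over and press it fully down so that it straddles the nose. Only push: do not pinch the arm, do not touch the white crucible on it, never fling the arm round, and leave all the other things on the bench where they stand. Finish with the arm parked, the clip down and the robot clear.

Things in the scene. Friction and masses are not known exactly. Their poses are not given: they have to be found in the camera images.
- machine: casting machine fixed to the bench: blue round base 340 mm across, 45 high, clip bracket on its edge, grey control box on the far edge. Origin: centre of underside, on the arm's vertical axis; x points from the axis to the clip. Clip hinge: level line along y through (190, 0, 92) mm; bracket: x 140-210, y +-35, to z 36, and x 192-210, y +-30, to z 86
- rotor: swing arm, turns endlessly either way about the machine's axis, stays where left (0.12 N m). Origin on the axis, 66 mm above the table; x points to the nose. Level bar from x -121 to 125 mm, 46 wide, 66 to 92 above the table. On top: hub 32 mm across, to 106; dark counterweight 40 mm square at x -95, to 122; crucible at x 95. Nose 16 mm wide, 70 to 86 above the table, reaches x 165
- rail_left (a point): point on the flat upright outer face of the arm's left (rotor +y) steel rail, 80 mm from the axis, 23 mm left of the centre line, 79 mm above the table: a fingertip can push here. The arm is made of a left and a right half (rail, nose half, counterweight half); the fingers touching both halves at once counts as pinching
- rail_right (a point): the same point on the right (rotor -y) rail, 23 mm right of the centre line
- crucible (a point): centre of the rim of the white ceramic cup fixed on the arm: 34 mm across, 95 mm from the axis, from 86 to 110 mm above the table; must not be touched
- nose (a point): point in the nose of the arm, 145 mm from the axis, 78 mm above the table
- gate (a point): fixed point of the machine where the nose point must come: 145 mm from the axis towards the clip, 78 mm above the table, under the closed clip
- clip (a joint): hinge angle of the steel clip (rad): 0 = fully down, level over the nose; 1.57 upright; starts leaning outward, 1.65 to 1.9; stop at 2.0. Stiff (0.07 N m), stays where left. Plate 62 mm from hinge to tip, 56 wide, 5 thick, two cheeks 20 mm deep, 44 apart, on the side facing the arm. Top 97 mm above the table when down, tip 154 when upright
- clip_tip (a point): middle of the clip's free edge, on the outer (top when down) face, 60 mm from the hinge
- flask_big: casting flask: steel tube 68 mm across, 58 tall, open both ends, standing beside the machine; origin centre of underside; leave alone
- flask_small: casting flask: steel tube 52 mm across, 50 tall, open both ends, standing near the clip; origin centre of underside; leave alone
- spare_crucible: small loose white ceramic cup, 44 mm across, 35 tall, standing on the table beside the machine; origin centre of underside; leave alone
- bowl: rubber mixing bowl, 120 mm across, 70 tall; origin centre of underside; leave alone
- jar: white lidded jar, 60 mm across, 80 tall; origin centre of underside; leave alone
- spatula: spatula lying on the table; leave alone
- brush: brush lying on the table; leave alone
- tub: big white tub, 150 mm across, 150 tall; origin centre of underside; leave alone

How it is judged:
On the way, in this order (a step that is already met when the one before it is completed fails the run):
1. the arm's nose rests in front of the clip (nose point within 12 mm of the gate point), clip still up (horizontal distance between nose and gate below 0.012 m and angular speed of rotor below 0.1 rad/s and value of joint clip above 1.2 rad), for 0.3 s.
2. the clip is down over the nose (horizontal distance between nose and gate below 0.012 m and value of joint clip below 0.12 rad), for 0.2 s.
At the end, for the whole second after the job is handed in: the nose point is within 12 mm of the gate point horizontally, the arm at rest, and the clip down within 0.12 rad of level (all of step 2 and angular speed of rotor below 0.1 rad/s); the robot touches nothing.
It fails at once if the arm was pinched (both halves touched at once) ((contact force between the fingers and rotor_c2 above 0.5 N or contact force between the fingers and rotor_c3 above 0.5 N or contact force between the fingers and rotor_c4 above 0.5 N) and (contact force between the fingers and rotor_c5 above 0.5 N or contact force between the fingers and rotor_c6 above 0.5 N or contact force between the fingers and rotor_c7 above 0.5 N)).
It fails at once if the crucible on the arm was touched (over 1 N) (contact force between any of the fingers, the arm and rotor_c8 above 1 N).
It fails at once if the arm was flung round (faster than 3 rad/s) (angular speed of rotor above 3 rad/s).
It fails at once if another thing on the bench was lifted, carried or pushed more than 25 mm (distance of any of flask_big, flask_small, spare_crucible, bowl, jar, spatula, brush, tub from where it was at the start of the episode above 0.025 m).
It also fails if it takes over 61 s, if anything falls off the work surface, if the arm or the gripper's body presses on something with over 40 N, if the wrist force passes 120 N, or if a joint passes its speed limit or range.

## Robot

A 6-joint arm with a two-finger parallel gripper is mounted at the origin on the work surface. World frame = base frame: x ahead of the robot, y to its left, z up, the work surface at z = 0. Lengths are in m, angles in rad, forces in N, time in s.
With the tool pointing down it reaches from about 0.425 to 0.95 m from the base axis. Payload 3.5 kg.
Tool frame: the origin (TCP) lies between the finger pads; the fingertips stand 19 mm ahead of it and the grasp point (between the pads) is the TCP; z points along the fingers, y is the line along which they close (so a half turn about z gives the same grasp; the last joint's range is limited). The gripper opens to 85 mm and grips with 20 to 120 N. Pads are 22 mm wide; open, the fingers measure 114 mm over their backs; the gripper's body (76 mm by 85 mm) begins 54 mm behind the grasp point. The pads swing forward as they close: fully open they stand 13 mm farther back than shut.
Start: joints at [-1.279, 0.286, 1.577, -0, 1.279, -0.15], TCP at [0.289, -0.61, 0.25] pointing down, gripper open.
Joint ranges: [-2.77, 2.77], [-0.9, 2.22], [0.21, 2.48], [-1.53, 4.67], [0.24, 2.81], [-2.84, 2.84]. Speed limits (rad/s): [2.79, 2.79, 3.14, 3.14, 3.14, 3.14].

## Interface

Orientations are given as a unit quaternion [x, y, z, w].
In Python, from plant import monitor, eyes, ctrl gives the robot as it stands.
- The arm moves only by the shell command python3 -m handwheel 'ROWS' [FORCE]. ROWS is JSON, a list of rows, each a list of 7 numbers: the shift along the tool's x, y, z in units of 40 cm (1.0 is 40 cm), then the turn, a rotation vector about the tool's x, y, z in units of pi rad (1.0 is pi rad), then the opening, from -1 (shut) to 1 (fully open). A call has 1 to 12 rows; each row is the pose to reach, as a shift and turn from the pose commanded when the call began, along the tool's axes at that moment, turning the shorter way round; what a row does not reach only later rows make up. A row lasts 1/8 s, in which the tool goes at most 62.5 mm and 10.7 degrees, less where a joint would pass 70% of its speed; a pose out of reach is approached as far as the arm can. A call with a number of a shift or a turn outside -1 to 1 is refused whole. A call with a gripper value outside its range is refused whole. The fingers move at their own pace and stop on an object; FORCE is the grip in N (left out, the last holds). Time passes only in rows, so rows that repeat a pose let the fingers close. It gives the time, the measured TCP pose, the force, the opening and the grip force at its end, in the units of the state.
- monitor.get_state(): the state, without advancing time (a new reading comes with each control period).
- eyes.read_camera(name): name is "scene" or "top" or "wrist"; returns the picture (480x640x3 uint8, red, green, blue); there is no depth.
- eyes.camera_params(name): a dict with "K" (3x3 intrinsics, pixels), "R" (3x3) and "t" (3): a world point X has camera coordinates R X + t. Camera axes: x right, y down, z forward; pixel columns grow to the right and rows downward; lengths in m; the calibration is good to about 2 mm. A picture is of the moment at which its call begins: read the wrist's pose just before it. camera_params takes no time and is no camera call; for the wrist camera it gives the pose at the moment of the call.
- ctrl.sign_off(): hands the job in; it is judged then, once.
The state is a dict: "time": time; "qpos": joint angles; "dq": joint speeds; "joint_efforts": joint torques, N m; "eef_pos": TCP position; "tcp_rot": TCP orientation; "contact_force": force on the tool from outside, world axes, zero at the start; "wrist_torque": the same for the moment, N m; "opening": opening from 0.0 (shut) to 1.0 (fully open); "finger_force": force on a finger pad.
Only numpy, scipy, OpenCV 4.12 (cv2) and the standard library are available. Lean on these libraries where they do the work, as an engineer would, in place of code of your own. Each camera call takes 0.05 s, during which the arm holds its last target. There are 200 camera calls.

## Working session

There is one attempt and no reset: what is moved stays moved. The work goes in short steps, Python scripts to look and compute and a shell command to move; the robot and the scene stay as the last step left them, time stands still between calls to the robot, and variables do not carry over. Pictures are saved under pics/ and viewed, at most 10 in all, crops included, and the job is handed in when it is done.

```bash
ls; mkdir -p pics
python3 - <<'E'
from plant import monitor, eyes
import cv2,numpy as np
s=monitor.get_state(); print(s)
for n in ("scene","top"):
    p=eyes.camera_params(n); print(n,p)
    cv2.imwrite(f"pics/{n}0.png",eyes.read_camera(n)[:,:,::-1])
E
```

```text
pics
{'time': 0.0, 'qpos': array([-1.27896638e+00,  2.87170479e-01,  1.57823374e+00, -2.29983619e-05,
        1.27859357e+00, -1.50006771e-01]), 'dq': array([ 0.00072025, -0.00070647, -0.00093605, -0.00080839,  0.00080476,
       -0.00166508]), 'joint_efforts': array([-1.47871056e-04, -4.05981123e+01, -2.92625928e+01, -1.33322806e-04,
        5.70520657e-03, -6.72321804e-06]), 'eef_pos': array([ 0.28846346, -0.60955434,  0.2489132 ]), 'tcp_rot': array([ 9.75695190e-01,  2.19128841e-01, -9.61845354e-05, -1.19876420e-03]), 'contact_force': array([ 0.41761441,  0.50522858, -0.37673162]), 'wrist_torque': array([-0.09057279, -0.01466837, -0.00287057]), 'finger_force': 0.0, 'opening': 1.0051710793345308}
scene {'K': array([[606.29914083,   0.        , 309.75158533],
       [  0.        , 606.29914083, 234.55272135],
       [  0.        ,   0.        ,   1.        ]]), 'R': array([[ 0.37754507,  0.92587914, -0.0144061 ],
       [ 0.78176471, -0.32704059, -0.53093163],
       [-0.4962899 ,  0.18918844, -0.8472922 ]]), 't': array([-0.20158742, -0.40421917,  1.85098934])}
top {'K': array([[558.01922009,   0.        , 315.54844662],
       [  0.        , 558.01922009, 245.59301313],
       [  0.        ,   0.        ,   1.        ]]), 'R': array([[-0.0243766 , -0.9996293 ,  0.012126  ],
       [-0.98506887,  0.02195018, -0.17075573],
       [ 0.17042627, -0.01610739, -0.98523877]]), 't': array([-0.01131716,  0.56703186,  1.55991629])}
```

View pics/scene0.png

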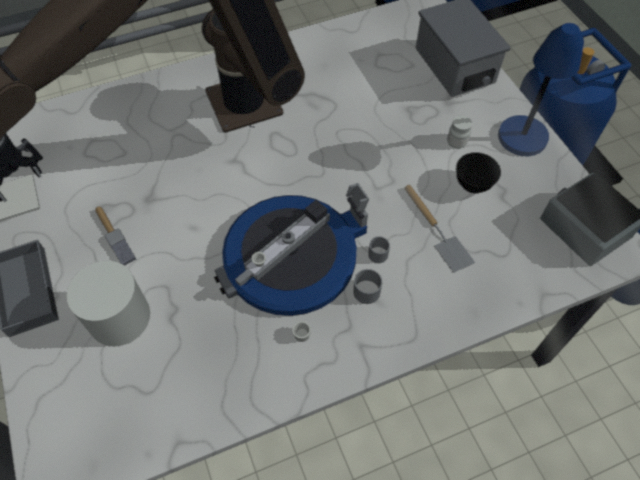

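View pics/top0.png

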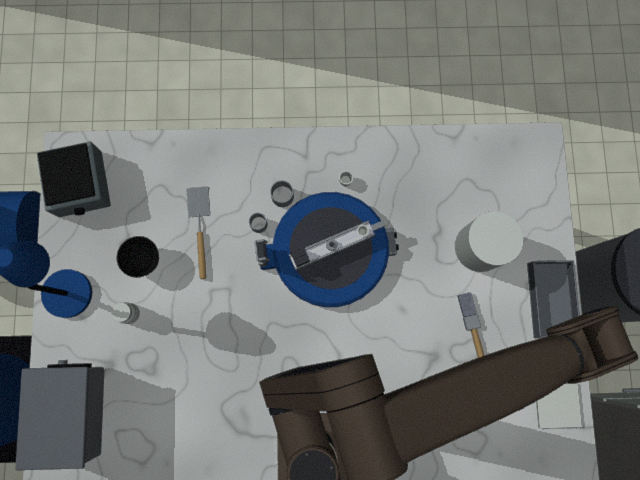

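Top view: base centre is near (331,249), the clip at (263,253) on the robot's left (+y). The crucible is at (363,230), with the nose pointing right (-y) near (383,222) and the counterweight at (300,260). Next I measure the base circle, the clip direction and the rotor direction.

```bash
cat > h.py <<'E'
import cv2,numpy as np
from scipy.optimize import least_squares
from scipy.spatial.transform import Rotation as Rn
from plant import monitor, eyes
def ray(p,uv):
    uv=np.atleast_2d(np.asarray(uv,float)); d=np.c_[uv,np.ones(len(uv))]@np.linalg.inv(p["K"]).T@p["R"]
    return -p["R"].T@p["t"],d
def onplane(p,uv,z):
    c,d=ray(p,uv); return c+d*((z-c[2])/d[:,2])[:,None]
def tri(ps,uvs):
    A=np.zeros((3,3));b=np.zeros(3)
    for p,uv in zip(ps,uvs):
        c,d=ray(p,uv); d=d[0]/np.linalg.norm(d[0]); M=np.eye(3)-np.outer(d,d); A+=M;b+=M@c
    return np.linalg.solve(A,b)
def proj(p,X):
    x=p["K"]@(p["R"]@np.asarray(X)+p["t"]); return x[:2]/x[2]
def blue(img):
    h=cv2.cvtColor(img,cv2.COLOR_RGB2HSV); return cv2.inRange(h,(100,120,40),(130,255,255))
E
python3 - <<'E'
from h import *
big={}
for n,(u,v) in (("scene",(290,250)),("top",(331,249))):
    im=cv2.imread(f"pics/{n}0.png")[:,:,::-1].copy(); p=eyes.camera_params(n)
    m=blue(im); k,l,st,c=cv2.connectedComponentsWithStats(m)
    i=min(range(1,k),key=lambda i:np.hypot(*(c[i]-(u,v)))+ (1e3 if st[i,4]<1500 else 0))
    cn=max(cv2.findContours((l==i).astype('uint8'),cv2.RETR_EXTERNAL,cv2.CHAIN_APPROX_NONE)[0],key=len)[:,0]
    P=onplane(p,cn,0.045)[:,:2]
    f=least_squares(lambda q:np.hypot(*(P-q[:2]).T)-q[2],[*P.mean(0),.17],loss='cauchy',f_scale=.002).x
    r=np.hypot(*(P-f[:2]).T); print(n,st[i],f); o=P[r>f[2]+.008]; print(len(o),o.mean(0)-f[:2] if len(o) else 0, np.median(np.abs(r-f[2])))
    cr=im[v-80:v+70,u-100:u+100]; cv2.imwrite(f"pics/{n}c.png",cv2.resize(cr,(800,600),interpolation=cv2.INTER_CUBIC)[:,:,::-1])
E
```

```text
scene [ 223  196  143  119 6055] [ 0.57221535 -0.06957079  0.16800873]
41 [-0.01157365  0.18965052] 0.0051825790005003425
top [ 261  193  128  114 5091] [ 0.5587665  -0.06696611  0.16580431]
47 [-0.02758337  0.18383382] 0.005451513257676885
```

View pics/topc.png

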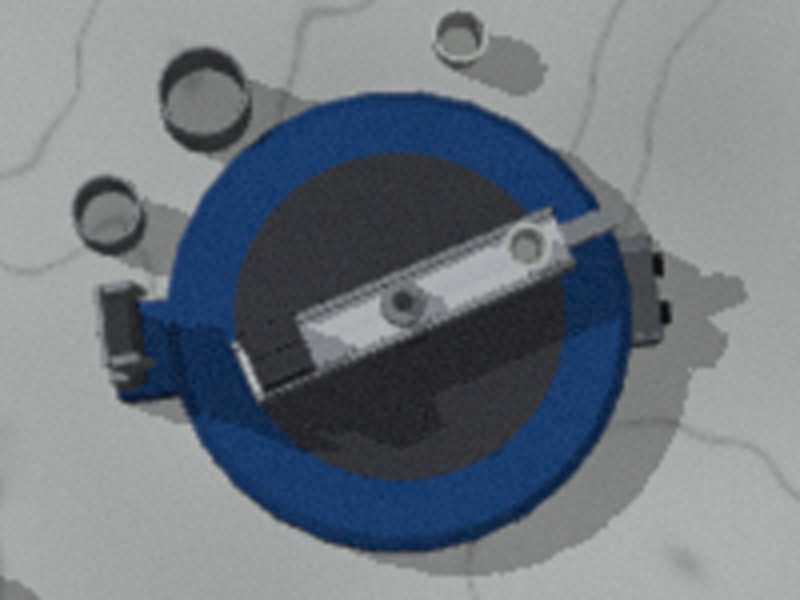

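View pics/scenec.png

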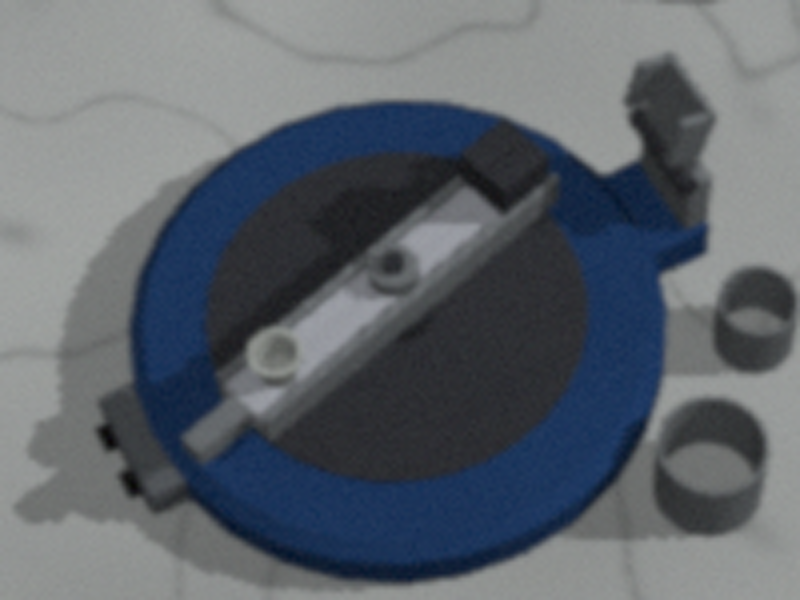

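```bash
python3 -m handwheel '[[0.96,-0.9,-0.33,0,0,0,-1],[0.96,-0.9,-0.33,0,0,0,-1],[0.96,-0.9,-0.33,0,0,0,-1],[0.96,-0.9,-0.33,0,0,0,-1],[0.96,-0.9,-0.33,0,0,0,-1],[0.96,-0.9,-0.33,0,0,0,-1],[0.96,-0.9,-0.33,0,0,0,-1],[0.96,-0.9,-0.33,0,0,0,-1],[0.96,-0.9,-0.33,0,0,0,-1],[0.96,-0.9,-0.33,0,0,0,-1],[0.96,-0.9,-0.33,0,0,0,-1],[0.96,-0.9,-0.33,0,0,0,-1]]' 40
python3 - <<'E'
from h import *
pt,ps=eyes.camera_params("top"),eyes.camera_params("scene")
T=lambda a,b:(np.array(a)/4+(231,169)-.375); S=lambda a:(np.array(a)/4+(190,170)-.375)
for n,a,b in (("hub",(404,302),(393,262)),("cruc",(528,244),(273,350)),("smallflask",(108,212),(760,298)),("bigflask",(205,97),(712,430))):
    print(n,tri([pt,ps],[T(a,0),S(b)]))
p=eyes.camera_params("wrist"); im=eyes.read_camera("wrist")
cv2.imwrite("pics/w1.png",im[:,:,::-1]); print(p, monitor.get_state()["eef_pos"]); np.savez("w1.npz",**p)
E
```

```text
time: 1.6
eef_pos: [0.4813, -0.1216, 0.3814]
tcp_rot: [0.976, 0.218, -0.001, -0.0]
contact_force: [0.7, -0.3, -0.0]
opening: 0.003
finger_force: 0.0
hub [ 0.56064656 -0.06766678  0.10307609]
cruc [ 0.59738327 -0.15576507  0.1141084 ]
smallflask [0.64155238 0.14364502 0.04915997]
bigflask [0.72183518 0.07163237 0.06494773]
{'K': array([[389.63429551,   0.        , 318.24461933],
       [  0.        , 389.63429551, 237.61953074],
       [  0.        ,   0.        ,   1.        ]]), 'R': array([[ 0.42597296, -0.90473436, -0.00166458],
       [-0.87136531, -0.41075561,  0.26833248],
       [-0.24345335, -0.11285192, -0.96332493]]), 't': array([-0.31471747,  0.29777839,  0.60862457])} [ 0.481382   -0.12158052  0.38154564]
```

View pics/w1.png

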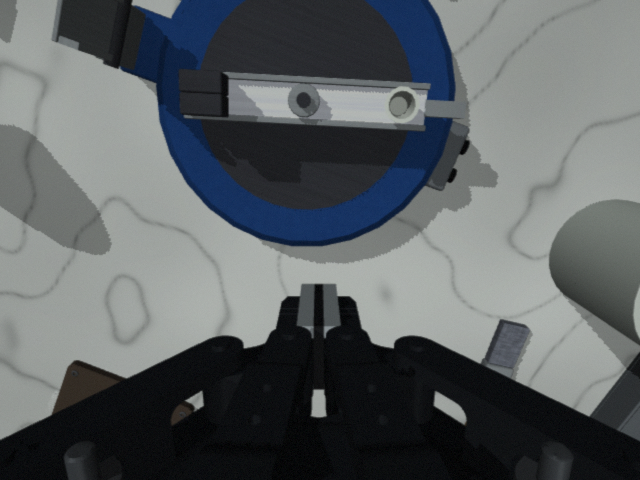

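Wrist view: hub at (303,100), crucible rim at (403,104), nose tip at (463,109), counterweight at (203,93); the clip and bracket are at the upper left, around (100,30).

Run:
```python
from h import *
p=dict(np.load("w1.npz"))
h=onplane(p,(303,100),.106)[0]; print("hub",h)
for n,uv,z in (("cruc",(403,104),.110),("nosetip",(463,109),.086),("cw",(203,93),.122),("brk",(120,66),.036),("brk2",(150,80),.036)):
    q=onplane(p,uv,z)[0]; d=q-h; print(n,q,np.hypot(*d[:2]),np.degrees(np.arctan2(d[1],d[0])))
c=np.array([.5605,-.0675])
# start contact: 60 mm out, 23+17 off the right face
th=np.radians(-68.5); e=np.array([np.cos(th),np.sin(th)]); n=np.array([np.sin(th),-np.cos(th)])
s=monitor.get_state(); Rt=Rn.from_quat(s["tcp_rot"]).as_matrix()
for off in (.070,.045): 
    t=np.r_[c+e*.058+n*off,.089]; print(t,Rt.T@(t-s["eef_pos"])/.4)
print(np.degrees(np.arctan2(Rt[1,1],Rt[0,1])))
```

```text
hub [ 0.55971477 -0.06817848  0.106     ]
cruc [ 0.59721537 -0.15703172  0.11      ] 0.09644269513634418 -67.11777417640256
nosetip [ 0.62246591 -0.21875329  0.086     ] 0.16312717912540461 -67.3763632909597
cw [0.52507733 0.01726233 0.122     ] 0.09219481588363675 112.06747946916367
brk [0.50849532 0.13601023 0.036     ] 0.21051475615838972 104.08173228734088
brk2 [0.50885342 0.10101916 0.036     ] 0.1766768792804222 106.73094549787656
[ 0.51662784 -0.1471193   0.089     ] [0.05327557 0.0959737  0.73122147]
[ 0.53988828 -0.13795677  0.089     ] [0.11564518 0.1000082  0.73115512]
-64.79886390183884
```

```bash
python3 -m handwheel '[[0.053,0.096,0.12,0,0,0.014,-1],[0.053,0.096,0.25,0,0,0.014,-1],[0.053,0.096,0.38,0,0,0.014,-1],[0.053,0.096,0.5,0,0,0.014,-1],[0.053,0.096,0.6,0,0,0.014,-1],[0.053,0.096,0.68,0,0,0.014,-1],[0.053,0.096,0.74,0,0,0.014,-1],[0.053,0.096,0.74,0,0,0.014,-1],[0.08,0.098,0.74,0,0,0.014,-1],[0.11,0.1,0.74,0,0,0.014,-1],[0.13,0.101,0.74,0,0,0.014,-1],[0.138,0.101,0.74,0,0,0.014,-1]]'; python3 -m handwheel '[[0.008,0.004,0,0,0,-0.017,-1],[0.016,0.008,0,0,0,-0.033,-1],[0.024,0.012,0,0,0,-0.05,-1],[0.032,0.0145,0,0,0,-0.067,-1],[0.04,0.017,0,0,0,-0.083,-1],[0.049,0.019,0,0,0,-0.1,-1]]'
python3 - <<'E'
from h import *
cv2.imwrite("pics/w2.png",eyes.read_camera("wrist")[:,:,::-1])
s=monitor.get_state();print(s["contact_force"],s["eef_pos"],Rn.from_quat(s["tcp_rot"]).as_matrix()[:2,1])
E
```

```text
time: 3.15
eef_pos: [0.55, -0.1332, 0.087]
tcp_rot: [0.98, 0.198, 0.0, 0.0]
contact_force: [-0.1, 0.8, 0.4]
opening: -0.004
finger_force: 0.0
time: 3.9
eef_pos: [0.5698, -0.1335, 0.0864]
tcp_rot: [0.937, 0.35, -0.001, 0.001]
contact_force: [-1.3, -3.1, -0.7]
opening: -0.0
finger_force: 1.4
[-0.49727731 -1.86389216 -1.43140045] [ 0.57021996 -0.13328979  0.08646013] [ 0.65577529 -0.75495593]
```

View pics/w2.png

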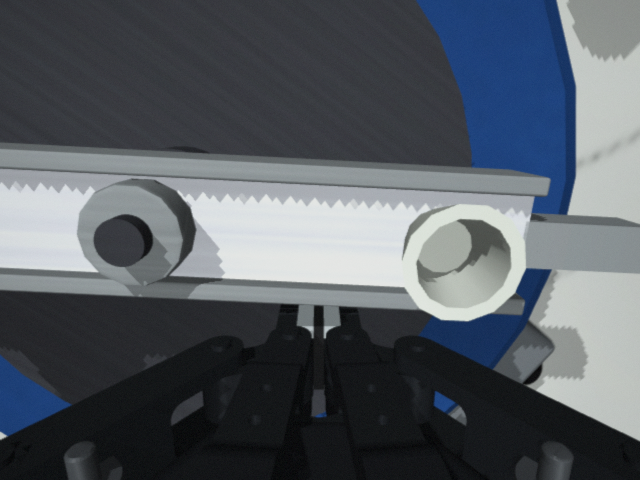

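The finger is in contact on the right rail, midway between the hub (130,235) and the crucible (465,260), and it clears both. I continue the same rotation about the axis.

```bash
python3 -m handwheel '[[0.008,0.004,0,0,0,-0.017,-1],[0.016,0.008,0,0,0,-0.033,-1],[0.024,0.012,0,0,0,-0.05,-1],[0.032,0.0145,0,0,0,-0.067,-1],[0.04,0.017,0,0,0,-0.083,-1],[0.049,0.019,0,0,0,-0.1,-1],[0.058,0.021,0,0,0,-0.117,-1],[0.066,0.022,0,0,0,-0.133,-1],[0.075,0.023,0,0,0,-0.15,-1],[0.084,0.023,0,0,0,-0.167,-1],[0.093,0.023,0,0,0,-0.183,-1],[0.1015,0.022,0,0,0,-0.2,-1]]'
python3 - <<'E'
from h import *
c=np.array([.560,-.068]);s=monitor.get_state();Rt=Rn.from_quat(s["tcp_rot"]).as_matrix()
print("axis in tool",(Rt.T@np.r_[c-s["eef_pos"][:2],0])[:2],np.degrees(np.arctan2(Rt[1,1],Rt[0,1])))
E
```

```text
time: 5.45
eef_pos: [0.6073, -0.1141, 0.0867]
tcp_rot: [0.783, 0.622, 0.0, 0.002]
contact_force: [1.6, -3.3, -2.0]
opening: -0.001
finger_force: 1.6
axis in tool [ 0.03415514 -0.0565847 ] -13.142699557345807
```

Tracking matches the plan (axis at 34, -57 mm in the tool frame), so I run two more turns of 36°.

```bash
python3 -m handwheel '[[0.008,0.004,0,0,0,-0.017,-1],[0.016,0.008,0,0,0,-0.033,-1],[0.024,0.012,0,0,0,-0.05,-1],[0.032,0.0145,0,0,0,-0.067,-1],[0.04,0.017,0,0,0,-0.083,-1],[0.049,0.019,0,0,0,-0.1,-1],[0.058,0.021,0,0,0,-0.117,-1],[0.066,0.022,0,0,0,-0.133,-1],[0.075,0.023,0,0,0,-0.15,-1],[0.084,0.023,0,0,0,-0.167,-1],[0.093,0.023,0,0,0,-0.183,-1],[0.1015,0.022,0,0,0,-0.2,-1]]'; python3 -m handwheel '[[0.008,0.004,0,0,0,-0.017,-1],[0.016,0.008,0,0,0,-0.033,-1],[0.024,0.012,0,0,0,-0.05,-1],[0.032,0.0145,0,0,0,-0.067,-1],[0.04,0.017,0,0,0,-0.083,-1],[0.049,0.019,0,0,0,-0.1,-1],[0.058,0.021,0,0,0,-0.117,-1],[0.066,0.022,0,0,0,-0.133,-1],[0.075,0.023,0,0,0,-0.15,-1],[0.084,0.023,0,0,0,-0.167,-1],[0.093,0.023,0,0,0,-0.183,-1],[0.1015,0.022,0,0,0,-0.2,-1]]'
python3 - <<'E'
from h import *
c=np.array([.560,-.068]);s=monitor.get_state();Rt=Rn.from_quat(s["tcp_rot"]).as_matrix()
print("axis in tool",(Rt.T@np.r_[c-s["eef_pos"][:2],0])[:2],np.degrees(np.arctan2(Rt[1,1],Rt[0,1])))
E
```

```text
time: 6.95
eef_pos: [0.6258, -0.0763, 0.0869]
tcp_rot: [0.553, 0.833, 0.0, 0.002]
contact_force: [3.1, -2.6, -1.9]
opening: -0.001
finger_force: 1.9
time: 8.45
eef_pos: [0.6177, -0.0351, 0.0869]
tcp_rot: [0.268, 0.963, -0.0, 0.002]
contact_force: [1.6, -2.3, 0.2]
opening: 0.003
finger_force: 1.3
axis in tool [ 0.03238722 -0.05803752] 58.86624901964506
```

```bash
python3 -m handwheel '[[0.008,0.004,0,0,0,-0.017,-1],[0.016,0.008,0,0,0,-0.033,-1],[0.024,0.012,0,0,0,-0.05,-1],[0.032,0.0145,0,0,0,-0.067,-1],[0.04,0.017,0,0,0,-0.083,-1],[0.049,0.019,0,0,0,-0.1,-1],[0.058,0.021,0,0,0,-0.117,-1],[0.066,0.022,0,0,0,-0.133,-1]]'
python3 - <<'E'
from h import *
c=np.array([.560,-.068]);s=monitor.get_state();Rt=Rn.from_quat(s["tcp_rot"]).as_matrix()
print("axis in tool",(Rt.T@np.r_[c-s["eef_pos"][:2],0])[:2],np.degrees(np.arctan2(Rt[1,1],Rt[0,1])))
p=eyes.camera_params("wrist"); np.savez("w3.npz",**p); a=eyes.read_camera("wrist");cv2.imwrite("pics/w3.png",a[:,:,::-1])
b=eyes.read_camera("top");cv2.imwrite("pics/t3.png",b[:,:,::-1])
c=cv2.resize(b[169:319,231:431],(800,600),interpolation=cv2.INTER_CUBIC)
cv2.imwrite("pics/t3c.png",c[:,:,::-1])
E
```

```text
time: 9.45
eef_pos: [0.5997, -0.0138, 0.087]
tcp_rot: [0.063, 0.998, -0.001, 0.002]
contact_force: [1.1, -1.9, 0.2]
opening: 0.0
finger_force: 1.0
axis in tool [ 0.03263948 -0.05870629] 82.80930097909854
```

View pics/w3.png

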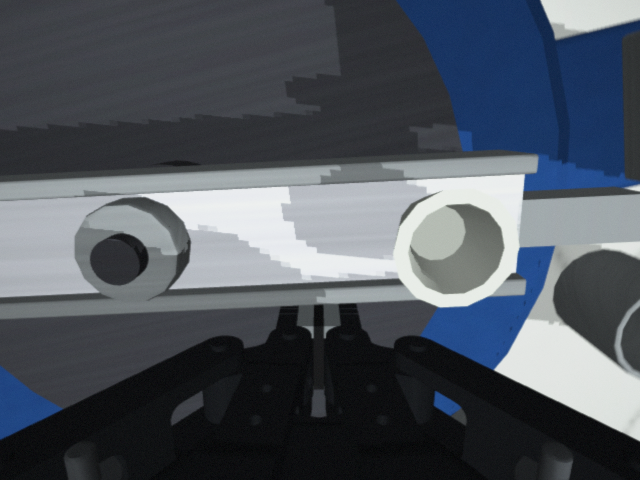

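Hub at (132,248), crucible rim at (457,248), nose root at (525,220); the clip post appears at the right edge, near (632,110), further round in the push direction.

Run:
```python
from h import *
p=dict(np.load("w3.npz"))
ang=lambda a,b:np.degrees(np.arctan2(*(b-a)[1::-1]))
h=onplane(p,(132,248),.106)[0];q=onplane(p,(457,248),.110)[0]; print(h,q,ang(h,q))
for z,a,b in ((.092,(0,200),(535,174)),(.092,(0,300),(525,280)),(.045,(557,42),(640,19))):
    A,B=onplane(p,(a),z)[0],onplane(p,b,z)[0]; print(A,B,ang(A,B))
```

```text
[ 0.55733494 -0.06247382  0.106     ] [0.56740266 0.02736665 0.11      ] 83.60598546068843
[ 0.54043727 -0.10664159  0.092     ] [0.55306876 0.05753269 0.092     ] 85.60035611799378
[ 0.57290906 -0.11817093  0.092     ] [0.58751026 0.05506704 0.092     ] 85.18226755808564
[0.51102919 0.08990385 0.045     ] [0.50688691 0.12112069 0.045     ] 97.55863865777692
```

```bash
python3 -m handwheel '[[0.008,0.004,0,0,0,-0.017,-1],[0.016,0.008,0,0,0,-0.033,-1],[0.024,0.012,0,0,0,-0.05,-1],[0.024,0.012,0,0,0,-0.05,-1],[0,0.012,0,0,0,-0.05,-1],[-0.1,0.012,0,0,0,-0.05,-1],[-0.1,0.05,-0.15,0,0,-0.05,-1],[-0.1,0.1,-0.3,0,0,-0.05,-1],[-0.1,0.15,-0.45,0,0,-0.05,-1],[-0.1,0.15,-0.6,0,0,-0.05,-1],[-0.1,0.15,-0.6,0,0,-0.05,-1]]'
python3 - <<'E'
from h import *
p=eyes.camera_params("wrist"); np.savez("w4.npz",**p); a=eyes.read_camera("wrist");cv2.imwrite("pics/w4.png",a[:,:,::-1])
E
```

```text
time: 10.92
eef_pos: [0.6487, 0.0413, 0.3346]
tcp_rot: [-0.015, 1.0, -0.001, 0.006]
contact_force: [0.7, 0.6, 0.3]
opening: 0.006
finger_force: 0.0
```

View pics/w4.png

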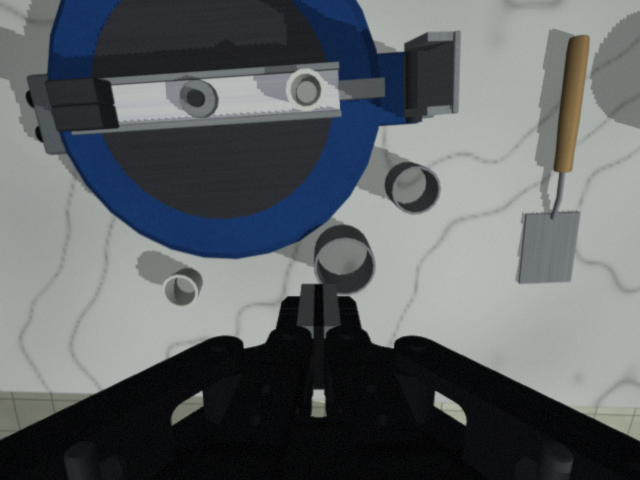

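Nose tip at (385,88); clip tip edge runs from (460,32) to (458,112); bracket lower corner about (420,123). The nose points slightly too high in the picture (not checked whether that's short or past) – measure.

Run:
```python
from h import *
p=dict(np.load("w4.npz")); im=cv2.imread("pics/w4.png")
ang=lambda a,b:np.degrees(np.arctan2(*(b-a)[1::-1]))
P=lambda uv,z:onplane(p,uv,z)[0]
h=P((198,98),.106);print("hub",h)
for n,a,b,z in (("railU",(118,82),(338,64),.092),("railL",(118,129),(338,115),.092),("tipedge",(460,32),(458,112),.152),("brkL",(390,124),(418,122),.036),("brkU",(380,53),(404,53),.036)):
    A,B=P(a,z),P(b,z); M=(A+B)/2; print(n,A,B,ang(A,B),"mid from hub",np.hypot(*(M-h)[:2]),ang(h,M))
N=P((385,88),.086); print("nosetip",N,np.hypot(*(N-h)[:2]),ang(h,N))
C=P((305,90),.110); print("cruc",ang(h,C))
c=im[20:140,30:480]; cv2.imwrite("pics/w4c.png",cv2.resize(c[:,300:],(800,640),interpolation=cv2.INTER_CUBIC)[:600])
```

```text
hub [ 0.55990252 -0.06499713  0.106     ]
railU [ 0.54797364 -0.13858785  0.092     ] [0.52764232 0.05375977 0.092     ] 96.0338140593527 mid from hub 0.03159373880874815 134.3734919754034
railL [ 0.5878632  -0.14305554  0.092     ] [0.56978308 0.05562097 0.092     ] 95.19975281898598 mid from hub 0.02847493474829739 48.358630720577985
tipedge [0.51255695 0.13688265 0.152     ] [0.56646873 0.14246142 0.152     ] 5.907914361264076 mid from hub 0.20568229465394045 95.689183287695
brkL [0.57566106 0.11267138 0.036     ] [0.57279654 0.14157046 0.036     ] 95.66075894963916 mid from hub 0.1926514687941224 85.73533451027123
brkU [0.50847703 0.09727402 0.036     ] [0.50776581 0.1210658  0.036     ] 91.7122558544581 mid from hub 0.18170151078602506 106.55758608504405
nosetip [0.54533206 0.09692212 0.086     ] 0.16257350121689515 95.1419662141496
cruc 95.51894541396909
```

View pics/w4c.png

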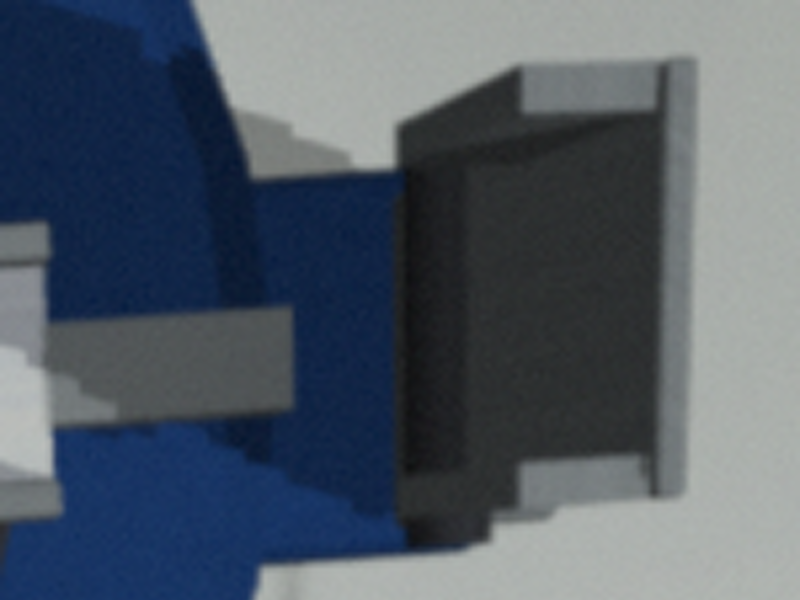

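The arm is aligned: rotor about 95.4°, clip about 95.7°, nose tip at (385,88), so it is parked within roughly 1–2 mm. Next I take the closed finger round to the outer side of the clip, turning it so its flat side faces the clip.

```bash
python3 -m handwheel '[[0.09,0.12,0,0,0,0.06,-1],[0.18,0.24,0,0,0,0.12,-1],[0.274,0.363,0,0,0,0.18,-1],[0.274,0.363,0,0,0,0.24,-1],[0.274,0.363,0,0,0,0.3,-1],[0.274,0.363,0,0,0,0.36,-1],[0.274,0.363,0,0,0,0.42,-1],[0.274,0.363,0,0,0,0.478,-1],[0.274,0.363,0.15,0,0,0.478,-1],[0.274,0.363,0.3,0,0,0.478,-1],[0.274,0.363,0.42,0,0,0.478,-1],[0.274,0.363,0.484,0,0,0.478,-1]]'
python3 - <<'E'
from h import *
s=monitor.get_state();Rt=Rn.from_quat(s["tcp_rot"]).as_matrix();a=np.radians(95.7);m=np.array([np.cos(a),np.sin(a)])
d=s["eef_pos"][:2]-(.560,-.066);print("r,lat,z",d@m,d@[m[1],-m[0]],s["eef_pos"][2],"x_t",np.degrees(np.arctan2(Rt[1,0],Rt[0,0])),s["contact_force"])
E
```

```text
time: 12.48
eef_pos: [0.5284, 0.1821, 0.1264]
tcp_rot: [0.672, 0.741, -0.004, -0.003]
contact_force: [0.2, -0.2, -0.2]
opening: -0.001
finger_force: 0.0
r,lat,z 0.25000321843436035 -0.006852559896649013 0.12636110096717487 x_t 95.62738006868851 [ 0.16126141 -0.1936813  -0.1809434 ]
```

```bash
python3 -m handwheel '[[0,0.016,-0.03,0,0,0,-1],[0,0.016,-0.03,0,0,0,-1],[-0.025,0.016,-0.03,0,0,0,-1],[-0.05,0.016,-0.03,0,0,0,-1],[-0.07,0.016,-0.03,0,0,0,-1],[-0.09,0.016,-0.03,0,0,0,-1],[-0.11,0.016,-0.03,0,0,0,-1],[-0.13,0.016,-0.03,0,0,0,-1],[-0.15,0.016,-0.03,0,0,0,-1]]'
cat > st.py <<'E'
from h import *
s=monitor.get_state();Rt=Rn.from_quat(s["tcp_rot"]).as_matrix();a=np.radians(95.7);m=np.array([np.cos(a),np.sin(a)])
d=s["eef_pos"][:2]-(.560,-.066);print("r,lat,z",d@m,d@[m[1],-m[0]],s["eef_pos"][2],"x_t",np.degrees(np.arctan2(Rt[1,0],Rt[0,0])),s["contact_force"],"tool z",Rt[:,2])
E
python3 st.py
```

```text
time: 13.6
eef_pos: [0.5443, 0.1235, 0.1445]
tcp_rot: [0.671, 0.741, 0.0, -0.0]
contact_force: [0.1, 2.6, -0.4]
opening: -0.001
finger_force: 1.0
r,lat,z 0.19015483796356625 0.0032144472007964355 0.14450660084340913 x_t 95.69173407116511 [ 0.14191597  2.58595996 -0.38909322] tool z [-4.01984731e-05  6.37736200e-04 -9.99999796e-01]
```

```bash
python3 -m handwheel '[[-0.02,0,0,0,0,0,-1],[-0.04,0,0.005,0,0,0,-1],[-0.06,0,0.015,0,0,0,-1],[-0.07,0,0.025,0,0,0,-1],[-0.075,0,0.04,0,0,0,-1],[-0.075,0,0.055,0,0,0,-1],[-0.075,0,0.065,0,0,0,-1],[-0.075,0,0.07,0,0,0,-1],[-0.075,0,0.075,0,0,0,-1],[-0.075,0,0.075,0,0,0,-1]]'; python3 st.py
```

```text
time: 14.85
eef_pos: [0.5474, 0.0938, 0.116]
tcp_rot: [0.671, 0.742, -0.0, -0.0]
contact_force: [-3.3, -1.6, 7.6]
opening: 0.001
finger_force: 3.7
r,lat,z 0.1603098207044647 0.0033439064216946555 0.11599799249179885 x_t 95.7224864784021 [-3.34571811 -1.64074044  7.63073289] tool z [-7.33566036e-04 -5.70298729e-04 -9.99999568e-01]
```

The tip is at z = 0.097 with 7.6 N upward, so the clip seems to be down. I press slightly more, lift, and look.

```bash
python3 -m handwheel '[[0,0,0.008,0,0,0,-1],[0,0,0.012,0,0,0,-1],[0,0,0.012,0,0,0,-1]]'; python3 st.py;  python3 -m handwheel '[[0,0,-0.05,0,0,0,-1],[0,0,-0.15,0,0,0,-1],[-0.1,0,-0.3,0,0,0,-1],[-0.2,0,-0.45,0,0,0,-1],[-0.3,0,-0.5,0,0,0,-1],[-0.3,0,-0.5,0,0,0,-1],[-0.3,0,-0.5,0,0,0,-1]]'
python3 - <<'E'
from h import *
p=eyes.camera_params("wrist"); np.savez("w5.npz",**p); a=eyes.read_camera("wrist");cv2.imwrite("pics/w5.png",a[:,:,::-1])
E
```

```text
time: 15.22
eef_pos: [0.5477, 0.0939, 0.1157]
tcp_rot: [0.671, 0.742, -0.001, -0.001]
contact_force: [-13.8, -2.7, 28.8]
opening: -0.001
finger_force: 13.9
r,lat,z 0.16029033472010995 0.0036023206916230652 0.11567163284257953 x_t 95.76222450801636 [-13.78384716  -2.6851901   28.75376358] tool z [-0.00268185 -0.0011421  -0.99999575]
time: 16.1
eef_pos: [0.5586, -0.0249, 0.3085]
tcp_rot: [0.671, 0.741, -0.0, -0.001]
contact_force: [-0.6, -0.1, -0.4]
opening: -0.003
finger_force: 0.0
```

View pics/w5.png

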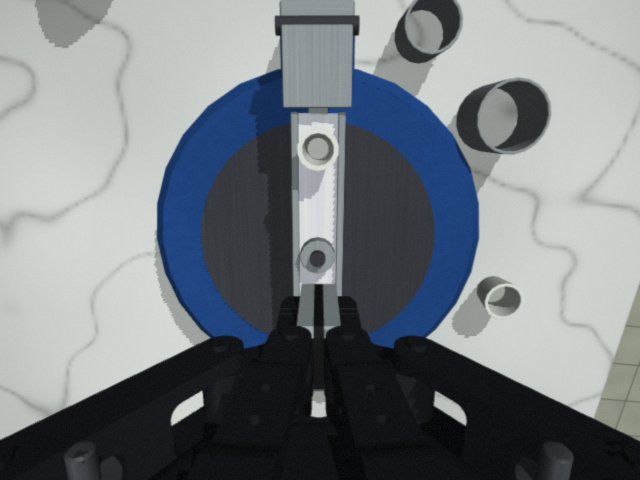

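The clip lies over the nose: its free edge runs from (284,106) to (352,108) and the nose (318,110) is centred under it. The flasks and spare crucible still stand beside the machine. I do a numeric check that the clip is level, then sign off.

Run:
```python
from h import *
from plant import ctrl
p=dict(np.load("w5.npz")); P=lambda uv,z:onplane(p,uv,z)[0][:2]
h=P((317,258),.106); t=P((318,107),.097); c=P((318,148),.110)
g=lambda v:np.degrees(np.arctan2(v[1],v[0]))
print("clip tip r (128 if level)",np.hypot(*(t-h)),"angles tip,crucible",g(t-h),g(c-h),monitor.get_state()["contact_force"])
if abs(np.hypot(*(t-h))-.128)<.006 and abs(g(c-h)-95.7)<3: print(ctrl.sign_off())
```

```text
clip tip r (128 if level) 0.12714301276310233 angles tip,crucible 95.28619106834503 95.12485228664191 [ 0.05301998  0.1994494  -0.01058665]
the job is handed in; nothing more can be done
None
```

The swing arm is parked within about 1° of the clip, the clip is pressed down level over the nose, the robot is clear, and the job is handed in at about 16 s; no verdict was returned.

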